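# Lay out the upper press dies in job order

### The job

The lower dies for the day's four watch cases already stand in job order in the far row of the job rack. Move the four upper dies (white discs with steel shanks) from the die tray to the rack's near row in the same order, so that each stands shank up in the middle of the bay directly in front, on the robot's side, of the lower die of its own diameter. Set each one down rather than dropping it, and leave the brass adapter standing in its bay of the die tray.

Things in the scene. Friction and masses are not known exactly. Their poses are not given: they have to be found in the camera images.
- upper_d22: upper press die, smallest of four, loose: white nylon disc 22 mm in diameter and 14 mm thick with an upright plain steel shank on its centre, 16 mm in diameter and 26 mm tall (40 mm overall, 50 g nominal). Origin: centre of the underside, z up along the shank. Starts in a bay of the die tray, shank up
- upper_d32: upper press die, second smallest of four, loose: white nylon disc 32 mm in diameter and 14 mm thick with an upright plain steel shank on its centre, 16 mm in diameter and 26 mm tall (40 mm overall, 56 g nominal). Origin: centre of the underside, z up along the shank. Starts in a bay of the die tray, shank up
- upper_d42: upper press die, second largest of four, loose: white nylon disc 42 mm in diameter and 14 mm thick with an upright plain steel shank on its centre, 16 mm in diameter and 26 mm tall (40 mm overall, 64 g nominal). Origin: centre of the underside, z up along the shank. Starts in a bay of the die tray, shank up
- upper_d52: upper press die, largest of four, loose: white nylon disc 52 mm in diameter and 14 mm thick with an upright plain steel shank on its centre, 16 mm in diameter and 26 mm tall (40 mm overall, 74 g nominal). Origin: centre of the underside, z up along the shank. Starts in a bay of the die tray, shank up
- lower_d22: lower press die, smallest of four: flat grey aluminium disc 22 mm in diameter and 12 mm thick, no shank; pinned fast in the middle of a bay in the far row of the job rack. Origin: centre of the underside, on the bay floor; axes parallel to the job rack's. The bay for its upper die adjoins it on the robot's side: floor centre at x = -72 mm, y = 0, z = 0 in this frame
- lower_d32: lower press die, second smallest of four: flat grey aluminium disc 32 mm in diameter and 12 mm thick, no shank; pinned fast in the middle of a bay in the far row of the job rack. Origin: centre of the underside, on the bay floor; axes parallel to the job rack's. The bay for its upper die adjoins it on the robot's side: floor centre at x = -72 mm, y = 0, z = 0 in this frame
- lower_d42: lower press die, second largest of four: flat grey aluminium disc 42 mm in diameter and 12 mm thick, no shank; pinned fast in the middle of a bay in the far row of the job rack. Origin: centre of the underside, on the bay floor; axes parallel to the job rack's. The bay for its upper die adjoins it on the robot's side: floor centre at x = -72 mm, y = 0, z = 0 in this frame
- lower_d52: lower press die, largest of four: flat grey aluminium disc 52 mm in diameter and 12 mm thick, no shank; pinned fast in the middle of a bay in the far row of the job rack. Origin: centre of the underside, on the bay floor; axes parallel to the job rack's. The bay for its upper die adjoins it on the robot's side: floor centre at x = -72 mm, y = 0, z = 0 in this frame
- job_rack: fixed wooden board, 294 mm along y, 153 mm along x, two rows of four square bays at 72 mm pitch; bay floors 6 mm above the bench, dividers 3 mm thick standing 5 mm above the floor. Origin: centre of the underside; x away from the robot, y along the rows. Far row (x = +36 mm): lower dies; near row (x = -36 mm): empty. The die tray, nearer the robot, is alike: one row of five such bays
- adapter: brass spindle adapter, loose, a bystander standing in one of the five bays of the die tray among the upper dies: stepped plain brass, 22 mm diameter for the lower 16 mm, then 15 mm diameter up to 32 mm. It stays there. Origin: centre of its underside
Things that resemble listed ones, but are neither listed nor needed, are in the scene too. Leave any green or orange look-alike of the upper_d52 alone. What is shaped like the upper_d42 but orange is not meant.

How it is judged (in metres and radians):
At the end, for the whole second after the job is handed in: each upper die stands flat (within 4 mm of the bay floor) and shank up (tilt under 0.1 rad), at rest, within 15 mm in x and in y of the centre of the near-row bay that adjoins the lower die of the same diameter; the adapter still stands upright, not more than 15 mm from where it began (x of upper_d22 in the frame of lower_d22 between -0.087 and -0.057 m and y of upper_d22 in the frame of lower_d22 between -0.015 and 0.015 m and z of upper_d22 in the frame of lower_d22 below 0.004 m and angle between each of upper_d22, upper_d32, upper_d42, upper_d52, adapter's own z axis and vertical below 0.1 rad and linear speed of each of upper_d22, upper_d32, upper_d42, upper_d52 below 0.02 m/s and x of upper_d32 in the frame of lower_d32 between -0.087 and -0.057 m and y of upper_d32 in the frame of lower_d32 between -0.015 and 0.015 m and z of upper_d32 in the frame of lower_d32 below 0.004 m and x of upper_d42 in the frame of lower_d42 between -0.087 and -0.057 m and y of upper_d42 in the frame of lower_d42 between -0.015 and 0.015 m and z of upper_d42 in the frame of lower_d42 below 0.004 m and x of upper_d52 in the frame of lower_d52 between -0.087 and -0.057 m and y of upper_d52 in the frame of lower_d52 between -0.015 and 0.015 m and z of upper_d52 in the frame of lower_d52 below 0.004 m and distance of adapter from where it was at the start of the episode below 0.015 m); the robot touches nothing.
It fails at once if an upper die is let fall or thrown (faster than 0.7 m/s while not held by the fingers) ((linear speed of upper_d22 above 0.7 m/s and contact force between upper_d22 and the fingers below 0.02 N) or (linear speed of upper_d32 above 0.7 m/s and contact force between upper_d32 and the fingers below 0.02 N) or (linear speed of upper_d42 above 0.7 m/s and contact force between upper_d42 and the fingers below 0.02 N) or (linear speed of upper_d52 above 0.7 m/s and contact force between upper_d52 and the fingers below 0.02 N)).
It fails at once if the brass adapter is shifted by more than 15 mm or tipped over (distance of adapter from where it was at the start of the episode above 0.015 m or angle between adapter's own z axis and vertical above 0.3 rad).
It also fails if it takes over 112 s, if anything falls off the work surface, if the arm or the gripper's body presses on something with over 40 N, if the wrist force passes 120 N, or if a joint passes its speed limit or range.

### The arm

A 6-joint arm with a two-finger parallel gripper is mounted at the origin on the work surface. World frame = base frame: x ahead of the robot, y to its left, z up, the work surface at z = 0. Lengths are in m, angles in degrees, forces in N, time in s.
With the tool pointing down it reaches from about 0.3 to 0.75 m from the base axis. Payload 8.5 kg.
Tool frame: the origin (TCP) lies midway between the tips of the shut fingers; the grasp point (between the pads) lies 19 mm behind it; y points along the fingers, x is the direction in which the jaws open and shut, and the axes are right-handed (so a half turn about y gives the same grasp; the last joint's range is limited). The gripper opens to 85 mm and grips with 20 to 120 N. Pads are 22 mm wide; open, the fingers measure 114 mm over their backs; the gripper's body (76 mm by 85 mm) begins 54 mm behind the grasp point. The pads swing forward as they close: fully open they stand 13 mm farther back than shut.
Start: joints at [-77.768, 21.807, 74.336, -0, 83.858, -12.336], TCP at [0.229, -0.5, 0.231] pointing down, gripper open.
Joint ranges: [-178.18, 178.18], [-50.72, 133.34], [12.68, 142.11], [-81.47, 261.47], [9.98, 163.14], [-165.26, 165.26]. Speed limits (degrees/s): [136.94, 136.94, 180, 180, 180, 180].

### API

Orientations are given as a 3x3 rotation matrix whose columns are the frame's x, y, z axes.
In Python, from rig import env gives the robot as it stands.
- The arm moves only by the tool carry_out, never from a script. Its argument "plan" is a list of rows, each a list of 3 entries, a list of its own where there are three numbers: the shift along the tool's x, y, z in m, then the turn, a rotation vector about the tool's x, y, z in degrees, then the finger opening in m, from 0 to 0.0854. In form: [[[dx, dy, dz], [ax, ay, az], jaw], ...]. A call has 1 to 8 rows; each row shifts and turns the commanded pose from where the row before left it, along the tool's axes as they then stand; what a row does not reach is not made up. A row lasts 1/8 s, in which the tool goes at most 62.5 mm and 10.7 degrees, less where a joint would pass 70% of its speed; a pose out of reach is approached as far as the arm can. A call is refused whole if a number of a shift passes 0.0625 or a number of a turn 10.7, either way. A call with a gripper value outside its range is refused whole. The fingers move at their own pace and stop on an object; "force" is the grip in N (left out, the last holds). Time passes only in rows, so rows that do not move let the fingers close. It gives the time, the measured TCP pose, the force and the opening at its end, in the units of the state.
- env.observe(): the state, without advancing time (a new reading comes with each control period).
- env.get_image(name): name is "side" or "top"; returns a dict with "image" (480x640x3 uint8, red, green, blue), "vfov" (degrees; the focal length in pixels is half the picture's height over the tangent of half this angle, whatever the lens; pixels are square), "cx", "cy" (the principal point, pixels), "k1" (the pictures are not rectified: a ray, as slopes to the right and down, at radius r is drawn at 1 + k1 r^2 times it, then the intrinsics apply), "rvec" (rotation vector, rad) and "tvec" (3), from world to camera coordinates, as OpenCV has them. Camera axes: x right, y down, z forward; pixel columns grow to the right and rows downward; lengths in m; the calibration is good to about 2 mm. A picture is of the moment at which its call begins. There is no depth.
- env.close_job(): hands the job in, once; it reports no verdict.
Trained networks look in a picture, given as the dict that the camera call returned (one of the last four; its "shot" number tells which), for a name from the list of things; names that differ only in an ending like _2 or _b are one class to them, and where a whole thing is asked for, a point or a joint stands for the part that bears it (a point fixed in the world has none). Each returns a list of dicts, best first, with "conf" (0 to 1); they miss things now and then, are a little off and sometimes report something else, mostly with a low value. They report only what shows in the picture. A call takes as long as a camera call. They do not tell look-alikes from the thing itself.
- env.outline_of(target, picture): "mask" (480x640 bool, what is visible of it) and "pixel" ([row, column] in pixels, amid what is visible of it).
The state is a dict: "time_s": time; "q": joint angles; "qvel": joint speeds; "joint_efforts": joint torques, N m; "position": TCP position; "tool_rot": TCP orientation; "ft_force": force on the tool from outside, world axes, zero at the start; "wrist_torque": the same for the moment, N m; "grip_width": finger opening in m.
Only numpy, scipy, OpenCV 4.12 (cv2) and the standard library are available. Lean on these libraries where they do the work, as an engineer would, in place of code of your own. Each camera call takes 0.05 s, during which the arm holds its last target.

## Working session

There is one attempt and no reset: what is moved stays moved. The work goes in short steps, Python scripts to look and compute and a tool call to move; the robot and the scene stay as the last step left them, time stands still between calls to the robot, and variables do not carry over. Pictures are saved under pics/ and viewed, and the job is handed in when it is done.

Besides the shell and the picture viewer there is one more tool, called after ">>>" by a JSON object that holds its "method" and its "body". carry_out: Moves the arm, as the interface text tells. Its arguments: {"type":"object","properties":{"plan":{"type":"array","items":{"type":"array"}},"force":{"type":"number"}},"required":["plan"]}

```bash
ls; mkdir -p pics; python3 - <<'E'
from rig import env
import cv2
o=env.observe(); print(o)
for n in ("side","top"):
    p=env.get_image(n); cv2.imwrite(f"pics/{n}0.png",p["image"][:,:,::-1])
    print({k:v for k,v in p.items() if k!="image"})
E
```

```text
pics
{'time_s': 0.0, 'q': array([-7.77676202e+01,  2.18395920e+01,  7.43847820e+01,  1.79425567e-04,
        8.38574895e+01, -1.23360337e+01]), 'qvel': array([0.02173634, 0.05674588, 0.00730302, 0.00996953, 0.01299681,
       0.06093606]), 'joint_efforts': array([ 9.23042762e-05, -4.48453653e+01, -2.31281841e+01, -1.58050020e-04,
        4.63713470e-03,  7.53382295e-06]), 'position': array([ 0.22861172, -0.49991514,  0.23072471]), 'tool_rot': array([[ 4.15778963e-01, -2.99684187e-04,  9.09465648e-01],
       [-9.09464627e-01,  1.39700699e-03,  4.15778957e-01],
       [-1.39513225e-03, -9.99998979e-01,  3.08293952e-04]]), 'ft_force': array([ 0.19487249, -0.21340294, -0.37002226]), 'wrist_torque': array([-0.05233762, -0.0482775 ,  0.01902681]), 'grip_width': 0.08532695838874083}
{'vfov': 47.1717014287601, 'cx': 317.2412437457554, 'cy': 235.50101305702557, 'k1': -0.026934617337404994, 'rvec': array([ 0.64081275, -2.50224891,  1.35210157]), 'tvec': array([0.49929197, 0.18493839, 0.63616198]), 'shot': 1}
{'vfov': 54.979933278008005, 'cx': 315.4545554338319, 'cy': 237.08023229855803, 'k1': 0.007099697644737073, 'rvec': array([ 2.13138615, -2.17324975,  0.14325423]), 'tvec': array([0.02419422, 0.56101829, 0.64266646]), 'shot': 2}
```

View pics/side0.png

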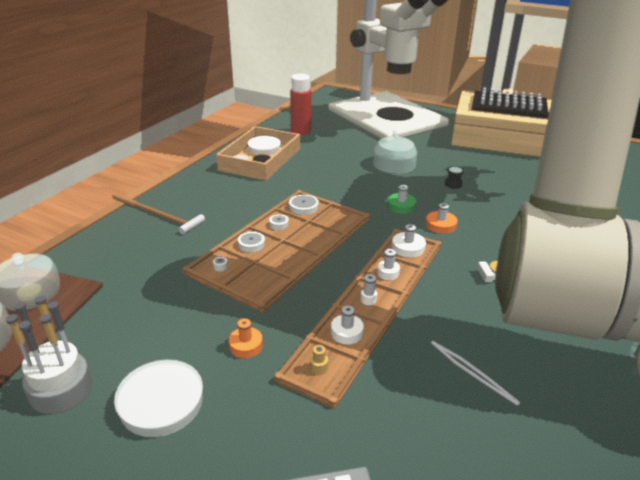

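View pics/top0.png

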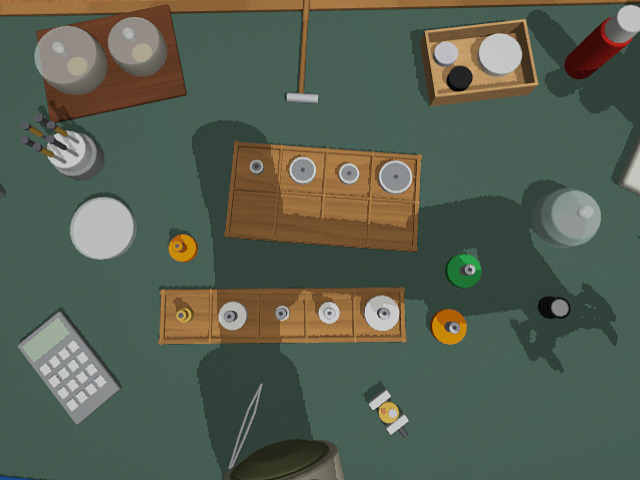

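Top view, die tray from left to right: adapter (183,315), a mid-size white die (232,316), the smallest white (281,313), a white (329,312) and the largest white (382,313). Look-alikes outside the tray are orange (182,247), green (464,270) and orange (450,326). The rack's far row, left to right, looks like d22, d42, d32, d52. Next I measure these.

```bash
cat > h.py <<'E'
import numpy as np, cv2
def cam(p):
    f=240/np.tan(np.radians(p["vfov"])/2); R=cv2.Rodrigues(np.array(p["rvec"]))[0]
    return f,R,np.array(p["tvec"])
def K(p):
    f=cam(p)[0]; return np.array([[f,0,p["cx"]],[0,f,p["cy"]],[0,0,1.]]),np.array([p["k1"],0,0,0,0.])
def ray(p,u,v):
    k,d=K(p); s=cv2.undistortPoints(np.array([[[u,v]]],float),k,d)[0,0]
    f,R,t=cam(p); return -R.T@t, R.T@np.array([s[0],s[1],1])
def proj(p,X):
    k,d=K(p); return cv2.projectPoints(np.array(X,float).reshape(-1,1,3),np.array(p["rvec"]),np.array(p["tvec"]),k,d)[0][:,0]
def onz(p,u,v,z):
    c,d=ray(p,u,v); return c+d*(z-c[2])/d[2]
def tri(ps,uvs):
    A=np.zeros((3,3));b=np.zeros(3)
    for p,(u,v) in zip(ps,uvs):
        c,d=ray(p,u,v); d/=np.linalg.norm(d); M=np.eye(3)-np.outer(d,d); A+=M;b+=M@c
    return np.linalg.solve(A,b)
E
cat > look.py <<'E'
from rig import env; from h import *
names=["upper_d22","upper_d32","upper_d42","upper_d52","lower_d22","lower_d32","lower_d42","lower_d52","adapter","job_rack"]
P={}
for n in ("top","side"): P[n]=env.get_image(n)
for n in P:
    for t in names:
        for r in env.outline_of(t,P[n]):
            m=r["mask"]; x,y,w,h=cv2.boundingRect(m.astype(np.uint8))
            print(n,t,round(r["conf"],2),"px(u,v)",np.round(r["pixel"][::-1],1),"bbox",x,y,w,h,"area",m.sum(), "z20",np.round(onz(P[n],r["pixel"][1],r["pixel"][0],.02)[:2],3))
E
python3 look.py
python3 - <<'E'
import cv2
a=cv2.imread('pics/top0.png')[135:350,150:470]; cv2.imwrite('pics/topc.png',cv2.resize(a,None,fx=2.5,fy=2.5,interpolation=2))
a=cv2.imread('pics/side0.png')[180:400,180:450]; cv2.imwrite('pics/sidec.png',cv2.resize(a,None,fx=2.7,fy=2.7,interpolation=2))
E
```

```text
top upper_d22 0.98 px(u,v) [235.3 318.5] bbox 219 302 28 28 area 625 z20 [0.445 0.134]
top upper_d22 0.98 px(u,v) [447.5 326.2] bbox 429 307 38 38 area 1076 z20 [ 0.428 -0.179]
top upper_d22 0.75 px(u,v) [281.2 315.1] bbox 275 306 15 15 area 185 z20 [0.448 0.066]
top upper_d22 0.74 px(u,v) [381.  308.5] bbox 364 296 35 35 area 978 z20 [ 0.455 -0.082]
top upper_d22 0.62 px(u,v) [331.1 313.6] bbox 319 303 21 21 area 355 z20 [ 0.449 -0.008]
top upper_d22 0.62 px(u,v) [459.5 271.2] bbox 445 255 36 34 area 949 z20 [ 0.508 -0.201]
top upper_d22 0.62 px(u,v) [187.1 246.5] bbox 169 235 30 28 area 663 z20 [0.553 0.207]
top upper_d32 0.98 px(u,v) [235.3 318.5] bbox 219 302 28 28 area 625 z20 [0.445 0.134]
top upper_d32 0.98 px(u,v) [447.5 326.2] bbox 429 307 38 38 area 1076 z20 [ 0.428 -0.179]
top upper_d32 0.75 px(u,v) [281.2 315.1] bbox 275 306 15 15 area 185 z20 [0.448 0.066]
top upper_d32 0.74 px(u,v) [381.  308.5] bbox 364 296 35 35 area 978 z20 [ 0.455 -0.082]
top upper_d32 0.62 px(u,v) [331.1 313.6] bbox 319 303 21 21 area 355 z20 [ 0.449 -0.008]
top upper_d32 0.62 px(u,v) [459.5 271.2]
[... 6769 characters left out ...]
lower_d52 0.64 px(u,v) [278.8 223.2] bbox 269 214 21 17 area 297 z20 [ 0.654 -0.027]
side lower_d52 0.62 px(u,v) [218.9 262.1] bbox 213 257 15 14 area 176 z20 [0.674 0.109]
side lower_d52 0.61 px(u,v) [303.7 204. ] bbox 289 194 30 21 area 515 z20 [ 0.65  -0.101]
side lower_d52 0.59 px(u,v) [249.9 240.2] bbox 238 233 27 19 area 421 z20 [0.667 0.038]
side adapter 0.94 px(u,v) [319.3 362.8] bbox 310 346 18 28 area 394 z20 [0.45  0.213]
side adapter 0.43 px(u,v) [280.3 222.8] bbox 270 215 19 15 area 251 z20 [ 0.653 -0.029]
side adapter 0.18 px(u,v) [250.5 241.5] bbox 238 232 26 20 area 428 z20 [0.664 0.041]
side job_rack 0.87 px(u,v) [276.8 253. ] bbox 182 191 189 122 area 9873 z20 [0.612 0.047]
```

View pics/topc.png

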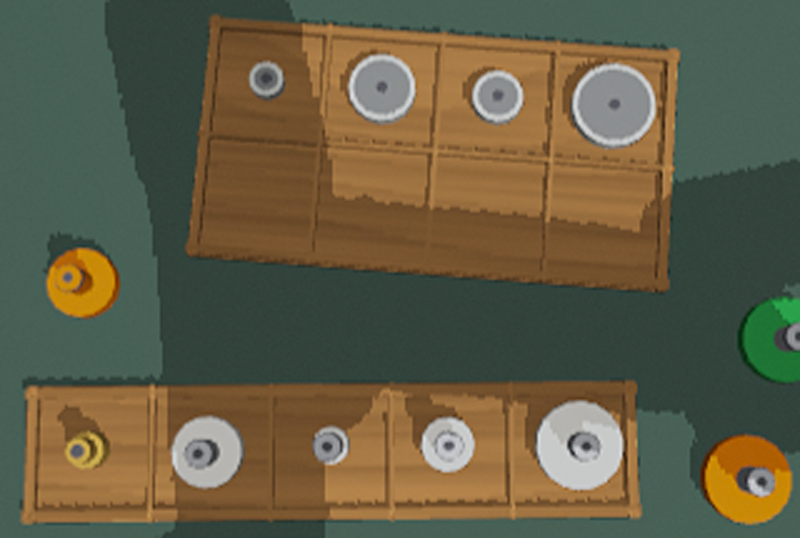

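View pics/sidec.png

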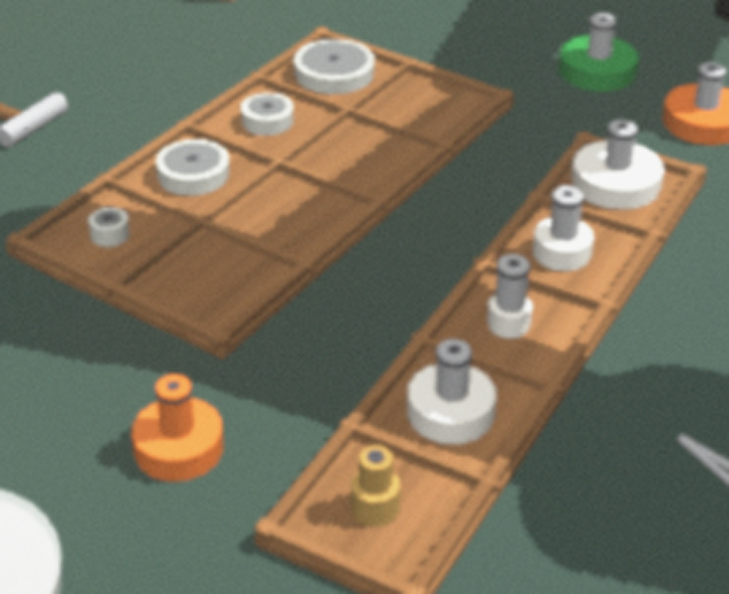

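```bash
cat > m.py <<'E'
from rig import env; from h import *
P={n:env.get_image(n) for n in ("top","side")}
T=lambda x:np.array(x)/2.5+np.array([150,135])-.3; S=lambda x:np.array(x)/2.7+np.array([180,180])-.3
D=dict(u42=((199,453),(454,350)),u22=((328,444),(513,264)),u32=((449,445),(567,195)),u52=((585,446),(622,128)),ad=((78,451),(376,457)),
 l22=((266,78),(108,217)),l42=((382,87),(193,158)),l32=((497,96),(267,106)),l52=((614,104),(334,58)))
for k,(a,b) in D.items():
    X=tri([P["top"],P["side"]],[T(a),S(b)]); e=[np.round(proj(P[n],X)[0]-q,1) for n,q in (("top",T(a)),("side",S(b)))]
    z=.046 if k[0]=='u' else (.038 if k=='ad' else .018)
    print(k,X.round(4),*e,"topz",onz(P["top"],*T(a),z).round(4)[:2],"sidez",onz(P["side"],*S(b),z).round(4)[:2])
E
python3 m.py
```

```text
u42 [0.4497 0.1382 0.0458] [-0.1 -0.2] [0.2 0. ] topz [0.4495 0.138 ] sidez [0.4499 0.1385]
u22 [0.4529 0.0646 0.0451] [0.  0.1] [-0.1 -0. ] topz [0.4531 0.0646] sidez [0.4524 0.0657]
u32 [ 0.4515 -0.0042  0.0455] [-0.1 -0.2] [0.2 0. ] topz [ 0.4512 -0.0043] sidez [ 0.4515 -0.0034]
u52 [ 0.4494 -0.0817  0.0455] [-0.1 -0.1] [0.1 0. ] topz [ 0.4492 -0.0817] sidez [ 0.4493 -0.0809]
ad [0.4521 0.2093 0.0382] [-0.1 -0.3] [0.3 0. ] topz [0.4518 0.2092] sidez [0.4526 0.2093]
l22 [0.6769 0.103  0.0192] [-0.1 -0.2] [0.2 0. ] topz [0.677 0.103] sidez [0.6783 0.1017]
l42 [0.6696 0.0312 0.019 ] [-0. -0.] [0. 0.] topz [0.6698 0.0313] sidez [0.6705 0.0301]
l32 [ 0.6627 -0.0396  0.0186] [-0.  -0.1] [0.1 0. ] topz [ 0.6627 -0.0397] sidez [ 0.6634 -0.0404]
l52 [ 0.6562 -0.1116  0.0186] [-0.  -0.1] [0.1 0. ] topz [ 0.6562 -0.1118] sidez [ 0.6568 -0.1125]
```

Heights agree (shank tops 45–46 mm, lower faces 19 mm), bays are at 72 mm pitch and the rack is yawed −5.5°. The upper dies to take, by disc size, are d42 (232,316), d22 (281,313), d32 (329,312) and d52 (382,313). The crop shows all four are white. The orange and green ones outside the tray are excluded.

First I turn the jaw along world x, so that tool shift = (dx, −dz, dy).

>>> {"method": "carry_out", "body": {"plan": [[[0,0,0],[0,-9.35,0],0.0854],[[0,0,0],[0,-9.35,0],0.0854],[[0,0,0],[0,-9.35,0],0.0854],[[0,0,0],[0,-9.35,0],0.0854],[[0,0,0],[0,-9.35,0],0.0854],[[0,0,0],[0,-9.35,0],0.0854],[[0,0,0],[0,-9.35,0],0.0854],[[0,0,0],[0,0,0],0.0854]], "force": 40}}

```text
time_s: 2.3
position: [0.2287, -0.5002, 0.2313]
tool_rot: [[1.0, -0.0, 0.001], [-0.001, 0.0, 1.0], [-0.0, -1.0, 0.0]]
ft_force: [-0.8, -0.6, 0.2]
grip_width: 0.0852
```

>>> {"method": "carry_out", "body": {"plan": [[[0.0276,0,0.0523],[0,0,0],0.07],[[0.0276,0,0.0523],[0,0,0],0.07],[[0.0276,0,0.0523],[0,0,0],0.07],[[0.0276,0,0.0523],[0,0,0],0.07],[[0.0276,0,0.0523],[0,0,0],0.07],[[0.0276,0,0.0523],[0,0,0],0.07],[[0.0276,0,0.0523],[0,0,0],0.07],[[0.0276,0,0.0523],[0,0,0],0.07]]}}

```text
time_s: 3.3
position: [0.45, -0.0799, 0.2316]
tool_rot: [[1.0, 0.001, 0.004], [-0.004, -0.0, 1.0], [0.001, -1.0, -0.0]]
ft_force: [-0.1, 0.2, -0.8]
grip_width: 0.0705
```

>>> {"method": "carry_out", "body": {"plan": [[[0,0.04,0],[0,0,0],0.06],[[0,0.04,0],[0,0,0],0.06],[[0,0.04,0],[0,0,0],0.06],[[0,0,0],[0,0,0],0.06],[[0,0,0],[0,0,0],0.06]]}}

```text
time_s: 3.92
position: [0.4501, -0.0821, 0.1127]
tool_rot: [[1.0, 0.002, 0.001], [-0.001, -0.001, 1.0], [0.002, -1.0, -0.001]]
ft_force: [0.5, 0.3, 0.1]
grip_width: 0.0601
```

```bash
cat > snap.py <<'E'
import sys
from rig import env; from h import *
n=sys.argv[1]; x,y,w,h=map(int,sys.argv[3:7]); p=env.get_image(n); a=p["image"][y:y+h,x:x+w,::-1]
s=min(800/w,600/h); cv2.imwrite(f"pics/{sys.argv[2]}.png",cv2.resize(a,None,fx=s,fy=s,interpolation=2))
E
python3 snap.py side s1 200 120 320 240
```

```text
(no output)
```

View pics/s1.png

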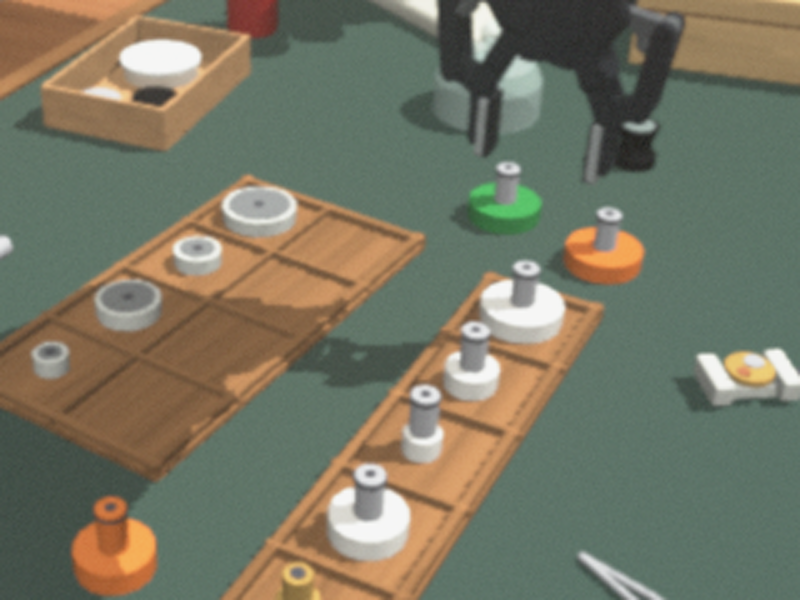

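The open jaw straddles the white d52 (crop 522,300), well clear of the green and orange ones. I descend to TCP z = 0.025 and close.

>>> {"method": "carry_out", "body": {"plan": [[[0,0.025,0],[0,0,0],0.06],[[0,0.025,0],[0,0,0],0.05],[[0,0.02,0],[0,0,0],0.05],[[-0.0003,0.0175,0.0003],[0,0,0],0.05],[[0,0,0],[0,0,0],0.04],[[0,0,0],[0,0,0],0.03],[[0,0,0],[0,0,0],0.02],[[0,0,0],[0,0,0],0.01]]}}

```text
time_s: 4.97
position: [0.4495, -0.0816, 0.0248]
tool_rot: [[1.0, 0.002, -0.0], [0.0, -0.001, 1.0], [0.002, -1.0, -0.001]]
ft_force: [-1.4, -0.6, 6.4]
grip_width: 0.0146
```

>>> {"method": "carry_out", "body": {"plan": [[[0,0,0],[0,0,0],0.005],[[0,0,0],[0,0,0],0.005],[[0,0,0],[0,0,0],0.005]]}}

```text
time_s: 5.35
position: [0.4495, -0.0816, 0.0248]
tool_rot: [[1.0, 0.002, -0.0], [0.0, -0.001, 1.0], [0.002, -1.0, -0.001]]
ft_force: [-0.7, -0.2, 7.0]
grip_width: 0.0144
```

```bash
python3 snap.py side s2 300 150 200 150
```

```text
(no output)
```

View pics/s2.png

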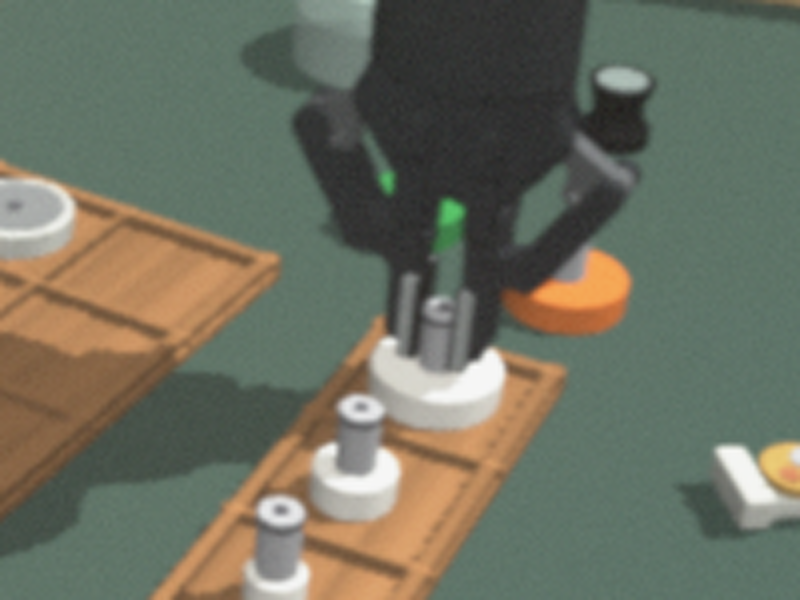

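Gripped: width 14.4 mm on the 16 mm shank. The tips rest lightly on the disc (7 N). I lift and go to its bay at (0.5845, −0.1047).

>>> {"method": "carry_out", "body": {"plan": [[[0,-0.015,0],[0,0,0],0.005],[[0,-0.02,0],[0,0,0],0.005],[[0,-0.02,0],[0,0,0],0.005],[[0.0225,0,-0.0038],[0,0,0],0.005],[[0.0375,0,-0.0065],[0,0,0],0.005],[[0.0375,0,-0.0065],[0,0,0],0.005],[[0.0375,0,-0.0063],[0,0,0],0.005],[[0,0,0],[0,0,0],0.005]]}}

```text
time_s: 6.4
position: [0.5857, -0.1048, 0.0788]
tool_rot: [[1.0, 0.001, -0.001], [0.001, -0.0, 1.0], [0.001, -1.0, -0.0]]
ft_force: [-0.5, -0.1, -0.4]
grip_width: 0.0145
```

```bash
python3 snap.py side s3 200 120 280 210; python3 snap.py top t3 200 120 280 210
```

```text
(no output)
```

View pics/s3.png

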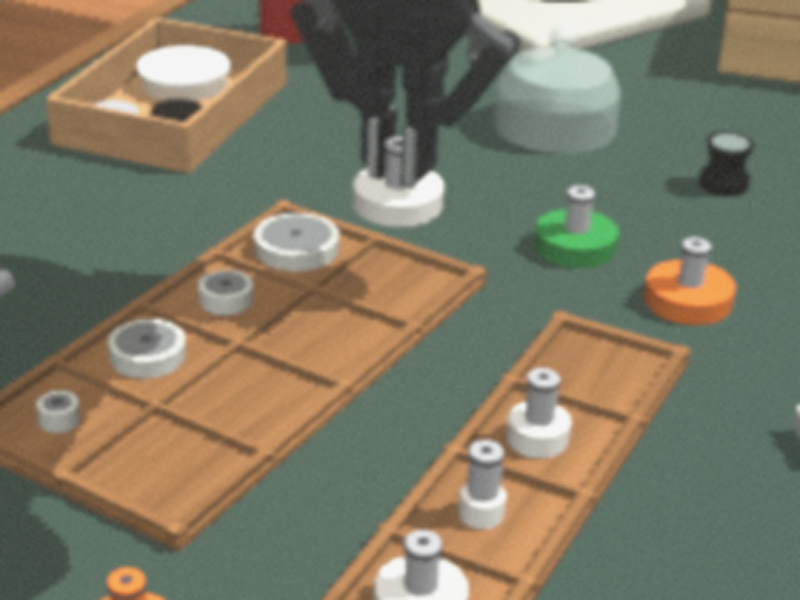

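View pics/t3.png

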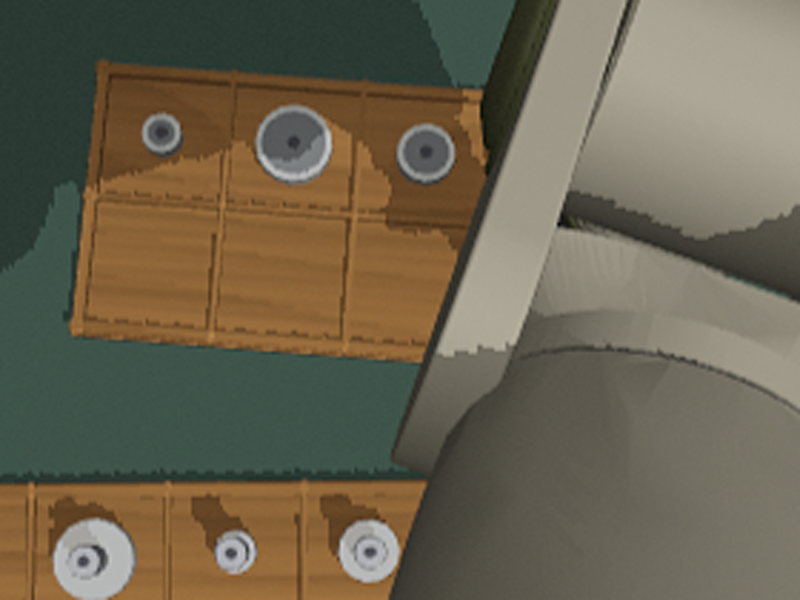

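The die hangs upright in the jaws (side crop 398,190). I lower it gently into the bay.

>>> {"method": "carry_out", "body": {"plan": [[[-0.0005,0.02,0],[0,0,0],0.005],[[0,0.015,0],[0,0,0],0.005],[[0,0.01,0],[0,0,0],0.005],[[0,0.006,0],[0,0,0],0.005],[[0,0.002,0],[0,0,0],0.005],[[0,0,0],[0,0,0],0.005]]}}

```text
time_s: 7.25
position: [0.5837, -0.1045, 0.026]
tool_rot: [[1.0, 0.0, -0.0], [0.0, -0.0, 1.0], [0.0, -1.0, -0.0]]
ft_force: [0.9, 0.3, -0.3]
grip_width: 0.0145
```

>>> {"method": "carry_out", "body": {"plan": [[[0.0005,0.001,0],[0,0,0],0.005],[[0,0.0003,0],[0,0,0],0.005],[[0,0,0],[0,0,0],0.02],[[0,0,0],[0,0,0],0.03],[[0,0,0],[0,0,0],0.04],[[0,-0.01,0],[0,0,0],0.05],[[0,-0.03,0],[0,0,0],0.05],[[0,-0.03,0],[0,0,0],0.05]]}}

```text
time_s: 8.25
position: [0.5841, -0.1045, 0.096]
tool_rot: [[1.0, 0.0, -0.0], [0.0, -0.0, 1.0], [0.0, -1.0, -0.0]]
ft_force: [0.6, 0.5, 0.6]
grip_width: 0.05
```

```bash
python3 snap.py side s4 200 120 280 210
```

```text
(no output)
```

View pics/s4.png

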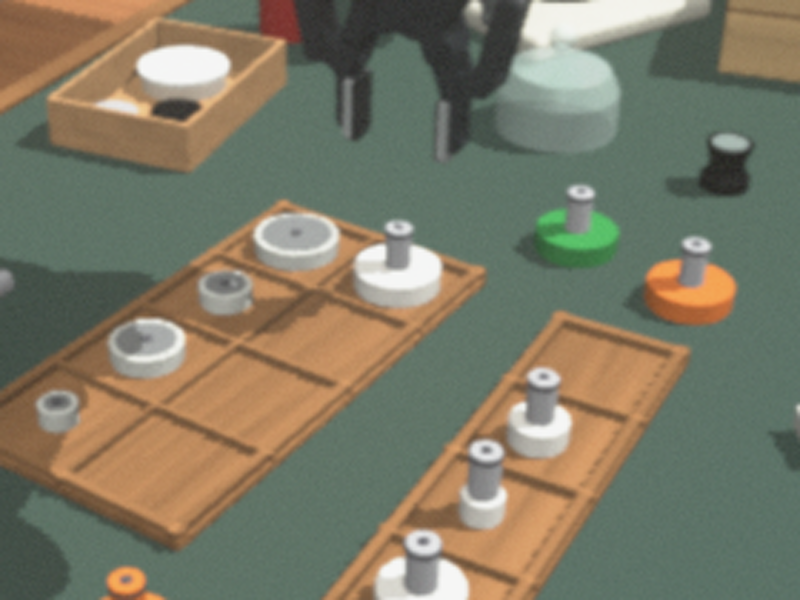

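d52 stands centred in its bay (crop 398,270). Next is d32 at (0.4515, −0.0042).

>>> {"method": "carry_out", "body": {"plan": [[[-0.0332,0,0.0251],[0,0,0],0.05],[[-0.0332,0,0.0251],[0,0,0],0.05],[[-0.0332,0,0.0251],[0,0,0],0.05],[[-0.033,0,0.025],[0,0,0],0.05],[[0,0,0],[0,0,0],0.05],[[0,0.02,0],[0,0,0],0.05],[[0,0,0],[0,0,0],0.05]]}}

```text
time_s: 9.18
position: [0.4517, -0.0046, 0.0742]
tool_rot: [[1.0, -0.001, 0.0], [-0.0, 0.0, 1.0], [-0.001, -1.0, 0.0]]
ft_force: [-0.9, -0.2, 0.4]
grip_width: 0.0498
```

```bash
python3 snap.py side s5 300 150 200 150
```

```text
(no output)
```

View pics/s5.png

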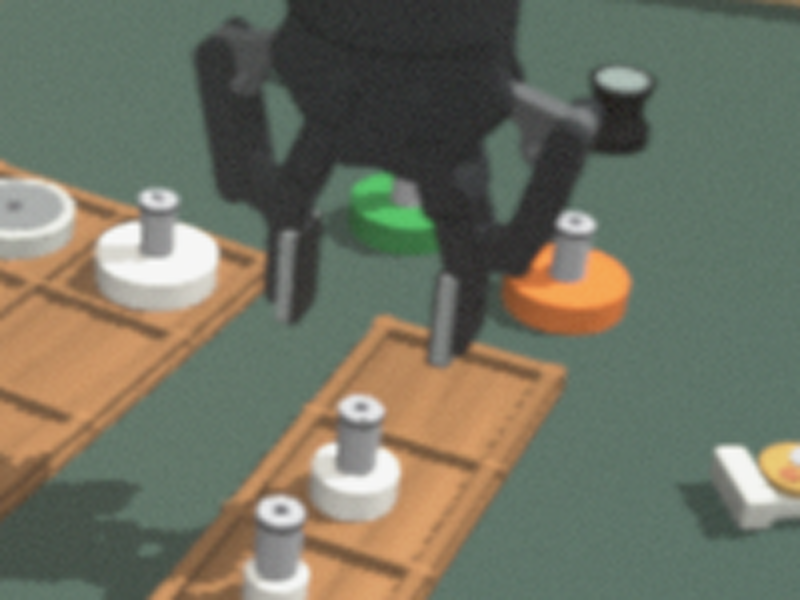

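The jaws line up with d32 (crop 360,460). I descend, close, and lift.

>>> {"method": "carry_out", "body": {"plan": [[[0,0.025,0],[0,0,0],0.05],[[0,0.0225,0.0003],[0,0,0],0.05],[[0,0,0],[0,0,0],0.04],[[0,0,0],[0,0,0],0.03],[[0,0,0],[0,0,0],0.02],[[0,0,0],[0,0,0],0.01],[[0,0,0],[0,0,0],0.005],[[0,0,0],[0,0,0],0.005]]}}

```text
time_s: 10.22
position: [0.452, -0.0041, 0.028]
tool_rot: [[1.0, 0.002, -0.0], [0.0, -0.001, 1.0], [0.002, -1.0, -0.001]]
ft_force: [-0.4, 0.3, 6.0]
grip_width: 0.0144
```

>>> {"method": "carry_out", "body": {"plan": [[[0,-0.015,0],[0,0,0],0.005],[[0,-0.02,0],[0,0,0],0.005],[[0,-0.02,0],[0,0,0],0.005],[[0.0225,0,-0.0046],[0,0,0],0.005],[[0.0388,0,-0.008],[0,0,0],0.005],[[0.0388,0,-0.008],[0,0,0],0.005],[[0.0389,0,-0.008],[0,0,0],0.005],[[0,0,0],[0,0,0],0.005]]}}

```text
time_s: 11.22
position: [0.5922, -0.0331, 0.082]
tool_rot: [[1.0, 0.001, -0.0], [0.0, -0.0, 1.0], [0.001, -1.0, -0.0]]
ft_force: [0.5, 0.4, -0.7]
grip_width: 0.0142
```

>>> {"method": "carry_out", "body": {"plan": [[[0,0.02,0],[0,0,0],0.005],[[0,0.015,0],[0,0,0],0.005],[[0,0.01,0],[0,0,0],0.005],[[0,0.006,0],[0,0,0],0.005],[[0,0.002,0],[0,0,0],0.005],[[0,0,0],[0,0,0],0.005]]}}

```text
time_s: 11.98
position: [0.5906, -0.0325, 0.0293]
tool_rot: [[1.0, 0.0, -0.0], [0.0, -0.0, 1.0], [0.0, -1.0, -0.0]]
ft_force: [-0.2, -0.1, 0.2]
grip_width: 0.0143
```

```bash
python3 snap.py side s6 200 150 200 150
```

```text
(no output)
```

View pics/s6.png

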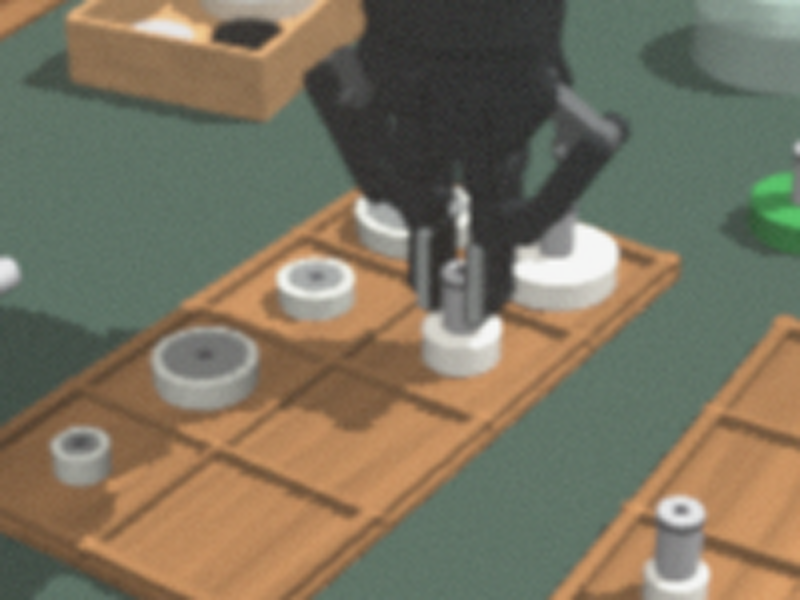

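d32 is just above its bay floor (crop 460,345). I make contact, release and retreat.

>>> {"method": "carry_out", "body": {"plan": [[[0.0003,0.001,0],[0,0,0],0.005],[[0,0.0004,0],[0,0,0],0.005],[[0,0,0],[0,0,0],0.02],[[0,0,0],[0,0,0],0.03],[[0,0,0],[0,0,0],0.04],[[0,-0.01,0],[0,0,0],0.05],[[0,-0.03,0],[0,0,0],0.05],[[0,-0.03,0],[0,0,0],0.05]]}}

```text
time_s: 13.02
position: [0.5907, -0.0325, 0.0991]
tool_rot: [[1.0, 0.0, -0.0], [0.0, -0.0, 1.0], [0.0, -1.0, -0.0]]
ft_force: [0.5, -0.0, -0.4]
grip_width: 0.0499
```

>>> {"method": "carry_out", "body": {"plan": [[[-0.0344,0,0.0243],[0,0,0],0.05],[[-0.0344,0,0.0243],[0,0,0],0.05],[[-0.0345,0,0.0244],[0,0,0],0.05],[[-0.0345,0,0.0243],[0,0,0],0.05],[[0,0,0],[0,0,0],0.05],[[0,0.022,0],[0,0,0],0.05],[[0,0,0],[0,0,0],0.05]]}}

```text
time_s: 13.9
position: [0.4532, 0.0644, 0.0753]
tool_rot: [[1.0, -0.001, 0.0], [-0.0, 0.0, 1.0], [-0.001, -1.0, 0.0]]
ft_force: [0.0, -0.8, 0.5]
grip_width: 0.0498
```

```bash
python3 snap.py side s7 220 150 240 180
```

```text
(no output)
```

View pics/s7.png

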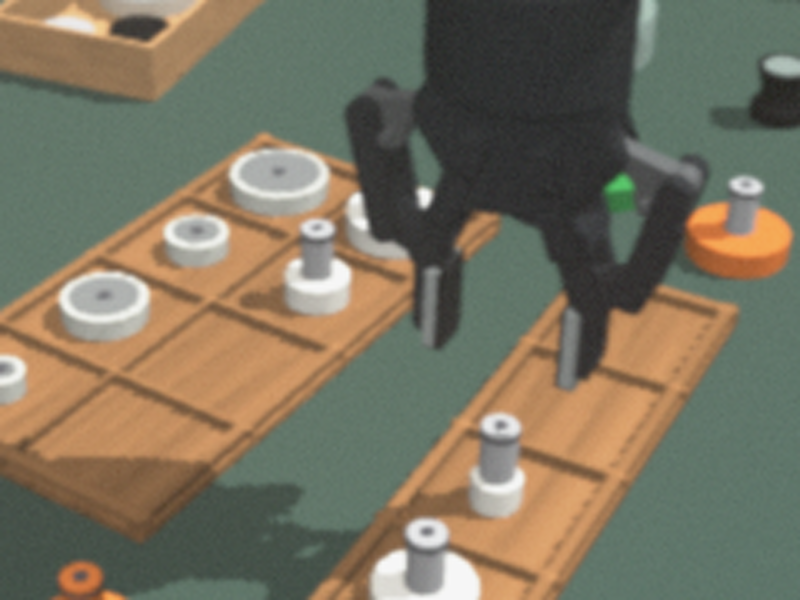

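d32 stands in its bay (crop 317,270). The jaws are over d22 (crop 497,470), so I grasp it.

>>> {"method": "carry_out", "body": {"plan": [[[0,0.025,0],[0,0,0],0.05],[[0,0.0225,0.0003],[0,0,0],0.05],[[0,0,0],[0,0,0],0.04],[[0,0,0],[0,0,0],0.03],[[0,0,0],[0,0,0],0.02],[[0,0,0],[0,0,0],0.01],[[0,0,0],[0,0,0],0.005],[[0,0,0],[0,0,0],0.005]]}}

```text
time_s: 14.95
position: [0.4534, 0.065, 0.029]
tool_rot: [[1.0, 0.002, -0.0], [0.0, -0.0, 1.0], [0.002, -1.0, -0.0]]
ft_force: [-0.1, 0.4, 6.5]
grip_width: 0.0142
```

>>> {"method": "carry_out", "body": {"plan": [[[0,-0.015,0],[0,0,0],0.005],[[0,-0.02,0],[0,0,0],0.005],[[0,-0.02,0],[0,0,0],0.005],[[0.0266,0,0.0079],[0,0,0],0.005],[[0.0417,0,0.0123],[0,0,0],0.005],[[0.0417,0,0.0124],[0,0,0],0.005],[[0.0418,0,0.0123],[0,0,0],0.005],[[0,0,0],[0,0,0],0.005]]}}

```text
time_s: 15.95
position: [0.6065, 0.1106, 0.0828]
tool_rot: [[1.0, 0.001, -0.001], [0.001, 0.0, 1.0], [0.001, -1.0, 0.0]]
ft_force: [-0.8, -0.5, 0.2]
grip_width: 0.0138
```

>>> {"method": "carry_out", "body": {"plan": [[[0,0.02,0],[0,0,0],0.005],[[0,0.015,0],[0,0,0],0.005],[[0,0.01,0],[0,0,0],0.005],[[0,0.006,0],[0,0,0],0.005],[[0,0.002,0],[0,0,0],0.005],[[0,0,0],[0,0,0],0.005]]}}

```text
time_s: 16.7
position: [0.6048, 0.11, 0.0304]
tool_rot: [[1.0, 0.001, -0.0], [0.0, -0.0, 1.0], [0.001, -1.0, -0.0]]
ft_force: [-0.1, -0.9, 0.4]
grip_width: 0.014
```

```bash
python3 snap.py side s8 160 170 200 150
```

```text
(no output)
```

View pics/s8.png

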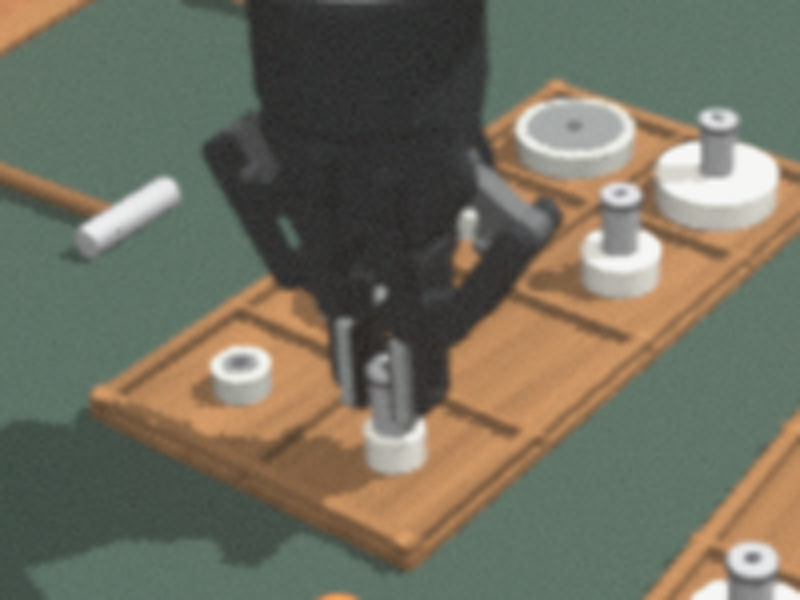

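d22 is upright over its bay (crop 395,445). I set it down.

>>> {"method": "carry_out", "body": {"plan": [[[0.0003,0.001,0],[0,0,0],0.005],[[0,0.0005,0],[0,0,0],0.005],[[0,0,0],[0,0,0],0.02],[[0,0,0],[0,0,0],0.03],[[0,0,0],[0,0,0],0.04],[[0,-0.01,0],[0,0,0],0.05],[[0,-0.03,0],[0,0,0],0.05],[[0,-0.03,0],[0,0,0],0.05]]}}

```text
time_s: 17.75
position: [0.605, 0.11, 0.1001]
tool_rot: [[1.0, 0.0, -0.0], [0.0, 0.0, 1.0], [0.0, -1.0, 0.0]]
ft_force: [0.6, 0.3, -0.1]
grip_width: 0.0498
```

>>> {"method": "carry_out", "body": {"plan": [[[-0.0388,0,0.007],[0,0,0],0.05],[[-0.0388,0,0.0071],[0,0,0],0.05],[[-0.0388,0,0.007],[0,0,0],0.05],[[-0.0389,0,0.0071],[0,0,0],0.05],[[0,0,0],[0,0,0],0.05],[[0,0.022,0],[0,0,0],0.05],[[0,0,0],[0,0,0],0.05]]}}

```text
time_s: 18.62
position: [0.45, 0.138, 0.0763]
tool_rot: [[1.0, -0.001, -0.0], [0.0, -0.0, 1.0], [-0.001, -1.0, -0.0]]
ft_force: [0.9, -0.2, 0.1]
grip_width: 0.0505
```

```bash
python3 snap.py side s9 180 190 240 180
```

```text
(no output)
```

View pics/s9.png

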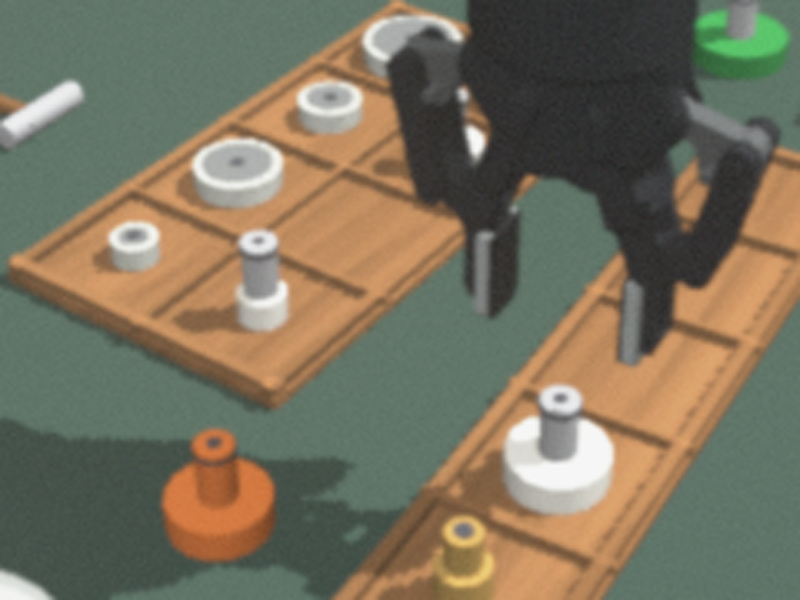

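d22 stands in its bay (crop 262,290). The jaws are over white d42 (crop 557,460), so I grasp it.

>>> {"method": "carry_out", "body": {"plan": [[[0,0.025,0],[0,0,0],0.05],[[0,0.023,0.0002],[0,0,0],0.05],[[0,0,0],[0,0,0],0.04],[[0,0,0],[0,0,0],0.03],[[0,0,0],[0,0,0],0.02],[[0,0,0],[0,0,0],0.01],[[0,0,0],[0,0,0],0.005],[[0,0,0],[0,0,0],0.005]]}}

```text
time_s: 19.68
position: [0.4503, 0.1384, 0.0296]
tool_rot: [[1.0, 0.002, -0.0], [0.0, 0.0, 1.0], [0.002, -1.0, 0.0]]
ft_force: [-0.3, -0.7, 6.0]
grip_width: 0.0143
```

>>> {"method": "carry_out", "body": {"plan": [[[0,-0.015,0],[0,0,0],0.005],[[0,-0.02,0],[0,0,0],0.005],[[0,-0.02,0],[0,0,0],0.005],[[0.0237,0,-0.0163],[0,0,0],0.005],[[0.0413,0,-0.028],[0,0,0],0.005],[[0.0413,0,-0.028],[0,0,0],0.005],[[0.0414,0,-0.028],[0,0,0],0.005],[[0,0,0],[0,0,0],0.005]]}}

```text
time_s: 20.68
position: [0.5995, 0.036, 0.0836]
tool_rot: [[1.0, 0.002, 0.002], [-0.002, -0.0, 1.0], [0.002, -1.0, -0.0]]
ft_force: [-0.3, 0.2, -0.6]
grip_width: 0.014
```

>>> {"method": "carry_out", "body": {"plan": [[[0,0.02,0],[0,0,0],0.005],[[0,0.015,0],[0,0,0],0.005],[[0,0.01,0],[0,0,0],0.005],[[0,0.006,0],[0,0,0],0.005],[[0,0.002,0],[0,0,0],0.005],[[0,0,0],[0,0,0],0.005]]}}

```text
time_s: 21.42
position: [0.5975, 0.0382, 0.0309]
tool_rot: [[1.0, 0.0, -0.0], [0.0, -0.0, 1.0], [0.0, -1.0, -0.0]]
ft_force: [0.1, -0.6, -0.7]
grip_width: 0.0145
```

```bash
python3 snap.py side s10 160 170 200 150
```

```text
(no output)
```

View pics/s10.png

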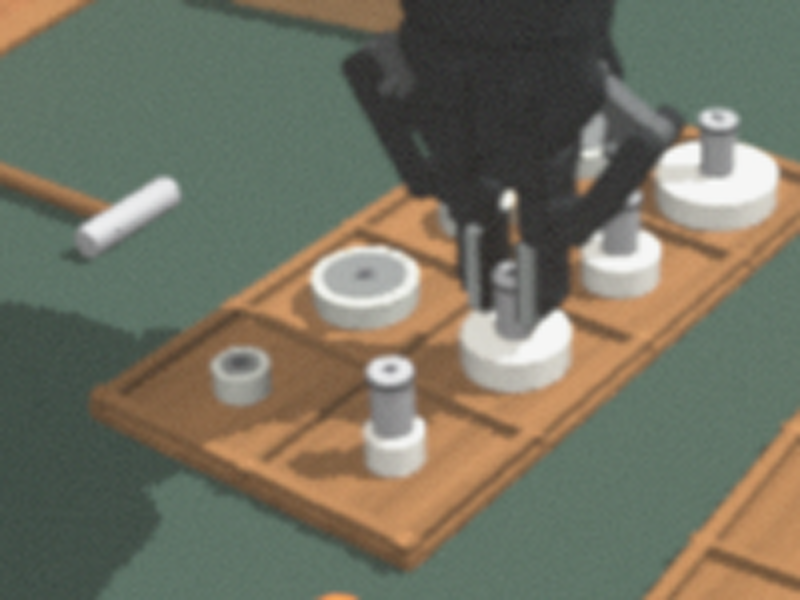

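d42 is upright above its bay (crop 515,345). I set it down and back away.

>>> {"method": "carry_out", "body": {"plan": [[[0.0003,0.001,0],[0,0,0],0.005],[[0,0.0005,0],[0,0,0],0.005],[[0,0,0],[0,0,0],0.02],[[0,0,0],[0,0,0],0.03],[[0,0,0],[0,0,0],0.04],[[0,-0.01,0],[0,0,0],0.05],[[0,-0.03,0],[0,0,0],0.05],[[0,-0.03,0],[0,0,0],0.05]]}}

```text
time_s: 22.48
position: [0.5977, 0.0381, 0.1006]
tool_rot: [[1.0, 0.0, -0.0], [0.0, 0.0, 1.0], [0.0, -1.0, 0.0]]
ft_force: [-0.3, -0.7, 0.4]
grip_width: 0.0498
```

>>> {"method": "carry_out", "body": {"plan": [[[0,-0.05,0],[0,0,0],0.05],[[0,-0.05,0],[0,0,0],0.05],[[-0.04,0,-0.045],[0,0,0],0.05],[[-0.04,0,-0.045],[0,0,0],0.05],[[-0.04,0,-0.045],[0,0,0],0.05],[[-0.04,0,-0.045],[0,0,0],0.05],[[-0.04,0,-0.045],[0,0,0],0.05],[[-0.02,0,-0.05],[0,0,0],0.05]]}}

```text
time_s: 23.48
position: [0.3761, -0.2378, 0.2002]
tool_rot: [[1.0, 0.001, -0.0], [0.0, -0.001, 1.0], [0.001, -1.0, -0.001]]
ft_force: [1.0, -0.1, 0.5]
grip_width: 0.05
```

>>> {"method": "carry_out", "body": {"plan": [[[-0.02,0,-0.05],[0,0,0],0.05],[[-0.02,0,-0.05],[0,0,0],0.05],[[-0.02,0,-0.05],[0,0,0],0.05],[[0,0,0],[0,0,0],0.05]]}}

```text
time_s: 23.98
position: [0.3164, -0.3897, 0.1994]
tool_rot: [[1.0, 0.0, 0.004], [-0.004, -0.001, 1.0], [0.0, -1.0, -0.001]]
ft_force: [-0.1, 0.7, -0.4]
grip_width: 0.0501
```

```bash
python3 snap.py side s11 160 170 280 210;python3 snap.py top t11 150 130 320 240
```

```text
(no output)
```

View pics/s11.png

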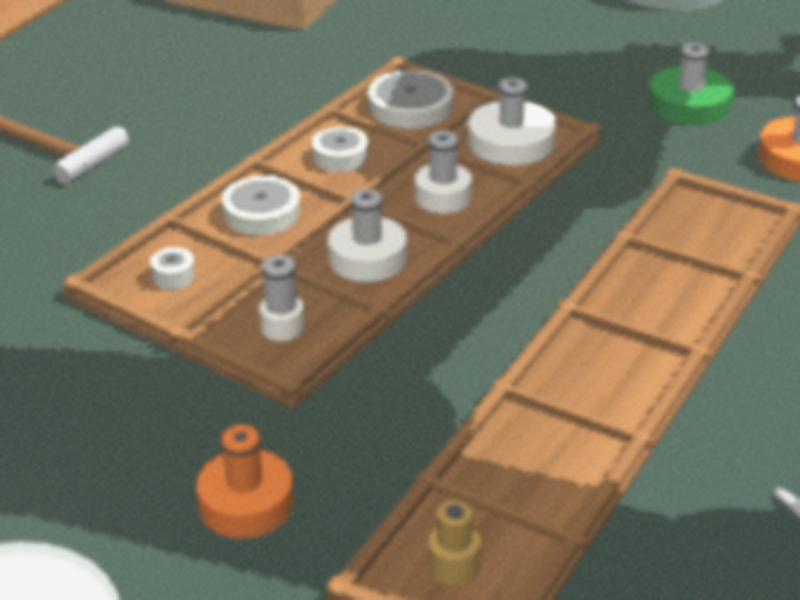

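View pics/t11.png

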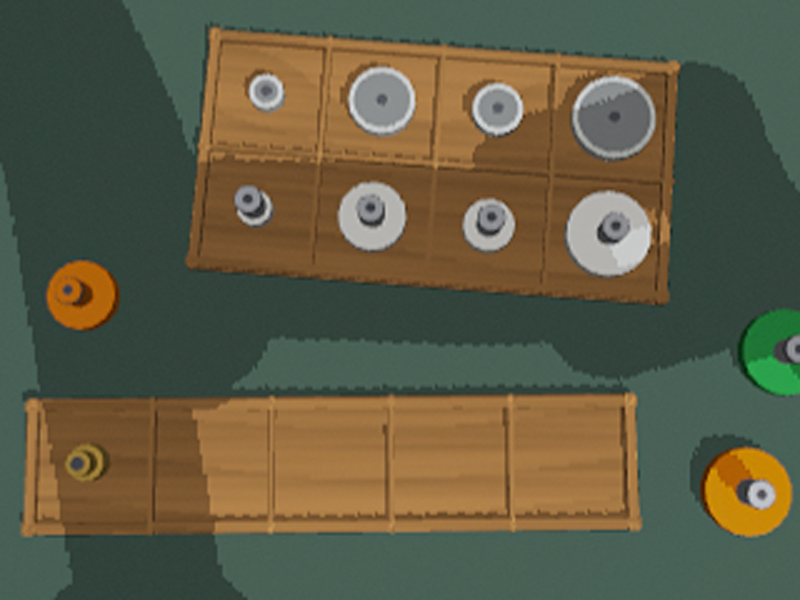

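All four sit in their bays in matching order. Next is a numeric check against the lower dies.

```bash
python3 - <<'E'
from rig import env; from h import *
P=[env.get_image(n) for n in ("top","side")]
T=lambda x:np.array(x)/2.5+np.array([150,130])-.3; S=lambda x:np.array(x)/(800/280)+np.array([160,170])-.3
D={22:((247,199),(279,264)),42:((370,206),(367,198)),32:((491,214),(443,140)),52:((615,226),(513,86)),0:((78,463),(454,511))}
L={22:(.6769,.103),42:(.6696,.0312),32:(.6627,-.0396),52:(.6562,-.1116)}
ay=np.array([.096,.9954]);ax=np.array([.9954,-.096])
for k,(a,b) in D.items():
    X=tri(P,[T(a),S(b)])
    if k: d=X[:2]-L[k]; print(k,X.round(4),"in lower frame x,y mm",(d@ax*1e3).round(1),(d@ay*1e3).round(1))
    else: print("adapter",X.round(4),"start",.4521,.2093)
print(env.observe()["ft_force"].round(1), env.close_job())
E
```

```text
22 [0.6033 0.1107 0.0466] in lower frame x,y mm -74.0 0.6
42 [0.5974 0.0384 0.0453] in lower frame x,y mm -72.6 0.3
32 [ 0.5912 -0.0326  0.0446] in lower frame x,y mm -71.8 0.1
52 [ 0.5832 -0.1046  0.0452] in lower frame x,y mm -73.3 -0.1
adapter [0.4525 0.2092 0.0386] start 0.4521 0.2093
the job is handed in; nothing more can be done
[ 0.5 -0.7  0.3] None
```

All four white upper dies now stand shank up in the rack's near row, in the order d22, d42, d32, d52, each in front of the lower die of its own diameter. I handed the job in at about 24 s of the 112 s allowed; no verdict is reported.

- **Method:** I gripped each die by its shank, lowered it until it was about on the bay floor before letting go, and then moved the arm clear.
- **Position:** two-view measurement puts the dies at x = −71.8 to −74.0 mm and y within 0.6 mm in their lower dies' frames. The target is −72 mm and 0, with ±15 mm allowed.
- **Height:** shank tops measure 45–47 mm, matching the 46 mm expected for dies flat on the bay floor. Both final pictures show them upright.
- **Adapter:** it stands upright, within 0.5 mm of where it began. The orange and green look-alikes were not touched.
- **Disagreement:** at each grasp the wrist read about 6–7 N upward, possibly the fingertips resting on the disc. The reading was gone once the die was lifted. No other check failed.

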